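Tip a clay roller into the damp box through its slotted cover

ROBOT

A 6-joint arm with a two-finger parallel gripper is mounted at the origin on the work surface. World frame = base frame: x ahead of the robot, y to its left, z up, the work surface at z = 0. Lengths are in m, angles in degrees, forces in N, time in s.
With the tool pointing down it reaches from about 0.3 to 0.75 m from the base axis. Payload 8.5 kg.
Tool frame: the origin (TCP) lies midway between the tips of the shut fingers; the grasp point (between the pads) lies 19 mm behind it; z points along the fingers, y is the direction in which the jaws open and shut (so a half turn about z gives the same grasp; the last joint's range is limited). The gripper opens to 85 mm and grips with 20 to 120 N. Pads are 22 mm wide; open, the fingers measure 114 mm over their backs; the gripper's body (76 mm by 85 mm) begins 54 mm behind the grasp point. The pads swing forward as they close: fully open they stand 13 mm farther back than shut.
Start: joints at [60.716, 21.807, 74.336, -0, 83.858, -12.336], TCP at [0.16, 0.526, 0.231] pointing down, gripper open.
Joint ranges: [-178.18, 178.18], [-50.72, 133.34], [12.68, 142.11], [-81.47, 261.47], [9.98, 163.14], [-165.26, 165.26]. Speed limits (degrees/s): [136.94, 136.94, 180, 180, 180, 180].

INTERFACE

Orientations are given as a 3x3 rotation matrix whose columns are the frame's x, y, z axes.
In Python, from rig import status, eyes, env gives the robot as it stands. The module is installed in compiled form; this text tells all that it offers.
- The arm moves only by the tool play_rows, never from a script. Its argument "targets" is text: rows parted by semicolons, each of 5 numbers parted by spaces: the shift along the tool's x, y, z in m, then the turn about the tool's z in rad, then the closure, from 0 (fully open) to 1 (shut). A call has 1 to 5 rows; each row is the pose to reach, as a shift and turn from the pose commanded when the call began, along the tool's axes at that moment; what a row does not reach only later rows make up. A row lasts 1/10 s, in which the tool goes at most 50 mm and 8.59 degrees, less where a joint would pass 70% of its speed; a pose out of reach is approached as far as the arm can. A call with a gripper value outside its range is refused whole. The fingers move at their own pace and stop on an object; "force" is the grip in N (left out, the last holds). Time passes only in rows, so rows that repeat a pose let the fingers close. It gives the time, the measured TCP pose, the force and the opening at its end, in the units of the state.
- status.observe(): the state, without advancing time (a new reading comes with each control period).
- eyes.get_image(name): name is "scene" or "side" or "wrist"; returns a dict with "pixels" (420x560x3 uint8, red, green, blue), "range_z" (420x560 float32, m along the optical axis (not along the pixel's ray), 0 where there is no reading), "mtx" (3x3 intrinsics, pixels), "k1" (the pictures are not rectified: a ray, as slopes to the right and down, at radius r is drawn at 1 + k1 r^2 times it, then the intrinsics apply), "world_to_cam" (4x4, takes a point from world to camera coordinates); the wrist camera has in their place "T_tool_cam" (4x4, takes a point from camera to tool coordinates, whose origin is the TCP and whose axes are the flange's). Camera axes: x right, y up, looking along -z (the intrinsics and any distortion apply to the point x, -y, -z); pixel columns grow to the right and rows downward; lengths in m; the calibration is good to about 2 mm. A picture is of the moment at which its call begins: read the wrist's pose just before it.
- env.close_job(): hands the job in, once; it reports no verdict.
The state is a dict: "time_s": time; "q": joint angles; "qvel": joint speeds; "joint_efforts": joint torques, N m; "position": TCP position; "tool_rot": TCP orientation; "ft_force": force on the tool from outside, world axes, zero at the start; "wrist_torque": the same for the moment, N m; "grip_width": finger opening in m.
Only numpy, scipy, OpenCV 4.12 (cv2) and the standard library are available. Lean on these libraries where they do the work, as an engineer would, in place of code of your own. Each camera call takes 0.05 s, during which the arm holds its last target.

TASK

Take the metal boat by its wooden crossbar, ease it with the soft clay roller lying in it down through the slot in the damp box's cover, and tip it sideways low down inside so that the roller rolls gently out onto the plaster slab. Then bring the empty boat out level and stand it back upright on the ware board. Nothing may touch the cover or the edges of its slot, the fingers must not touch the roller, and everything else stays where it is.

Things in the scene. Friction and masses are not known exactly. Their poses are not given: they have to be found in the camera images.
- boat_grip (a point): Centre of the boat's wooden crossbar, where it is grasped from above: 16 mm thick (x), 118 mm long (y), 24 mm high (z), its centre 150 mm above the boat's flat underside and straight above the trough's middle, carried by two upright 8 mm rods at y = +-55 mm. Axes: z up, y along bar and trough, -x towards the trough's open side. The boat weighs about 0.2 kg and starts on the ware board
- boat_edge (a point): Middle of the open edge of the boat's aluminium trough (25 mm to -x of the crossbar's centre, 16 mm above the underside), axes as boat_grip. The trough is 50 mm wide (x), 118 mm long (y), 35 mm high. Its floor slopes up to this edge by 0.25 rad, so the roller rests against the back wall (+x); tipping the boat about y with this edge down by 0.6 rad rolls it out
- roller: Soft clay roller, a plain buff cylinder 30 mm in diameter and 90 mm long with grey bands, about 0.11 kg; origin at its centre, y along its axis. It starts lying in the boat, along it, its axis 25 mm above the boat's underside. It marks easily: fingers must not touch it and it must not drop more than a few centimetres
- slot (a point): Centre of the slot in the damp box's cover, at the cover's upper face, 125 mm above the table. The slot is 68 mm wide (x) and 142 mm long (y). Axes: z up, x and y along the box's sides
- cover: Aluminium cover plate of the damp box, 250 x 220 x 4 mm (x, y, z), with the slot in its middle; origin at the centre of its underside, 121 mm above the table. Fixed to the box
- damp_box: Damp box with clear plastic walls 5 mm thick and a plaster slab as its floor, 240 x 210 mm outside (x, y); origin under its centre on the table. The slab's top is 15 mm above the table; the space inside is 230 x 200 mm and 106 mm high. It does not move
- ware_board: Dark wooden ware board lying on the table, 220 x 280 x 12 mm (x, y, z), origin at the centre of its underside; fixed. The boat starts on it and is to be stood on it again, in the part free of the clay disc
- clay_disc: Bystander: flat clay disc 60 mm across, 10 mm thick, near the +y end of the ware board; origin at the centre of its underside
- clay_strip: Bystander: flat clay strip with an opening, 50 x 190 x 8 mm, on the table near the robot; origin at the centre of its underside
- brush_grip (a point): Bystander: brush lying on the table about midway between the box and the board; the point is on its handle
- cup: Bystander: bisque mug 76 mm wide, 85 mm high, beyond the box and the board; origin at the centre of its underside
- bowl: Bystander: white bowl 100 mm wide, 50 mm high, far side of the table; origin at the centre of its underside
- glaze_jar: Bystander: closed jar 70 mm wide, 90 mm high, far side of the table; origin at the centre of its underside
- guide_stick: Bystander: flat wooden stick 30 x 250 x 8 mm on the table near the robot; origin at the centre of its underside
There are look-alikes about, which are no part of the job. Of the things like the roller, leave any that is yellow; of the rest the larger one is meant.

How it is judged:
By the outcome, as a careful person would: the job done as asked, in the order asked, and still so for the second after the job is handed in, with the robot touching nothing.
It also fails if it takes over 72 s, if anything falls off the work surface, if the arm or the gripper's body presses on something with over 40 N, if the wrist force passes 120 N, or if a joint passes its speed limit or range.

## Working session

There is one attempt and no reset: what is moved stays moved. The work goes in short steps, Python scripts to look and compute and a tool call to move; the robot and the scene stay as the last step left them, time stands still between calls to the robot, and variables do not carry over. Pictures are saved under pics/ and viewed, and the job is handed in when it is done.

Besides the shell and the picture viewer there is one more tool, called after "Call:" by a JSON object that holds its "api" and its "payload". play_rows: Moves the arm, as the interface text tells. Its arguments: {"type":"object","properties":{"targets":{"type":"string"},"force":{"type":"number"}},"required":["targets"]}

```bash
mkdir -p pics; ls; cat > h.py <<'E'
import numpy as np, cv2, pickle
from rig import status, eyes, env
def snap(name,tag):
    s=status.observe(); d=eyes.get_image(name); d['s']=s
    pickle.dump(d,open(f'pics/{tag}.pkl','wb'))
    cv2.imwrite(f'pics/{tag}.png',cv2.cvtColor(d['pixels'],cv2.COLOR_RGB2BGR)); return d
def load(tag): return pickle.load(open(f'pics/{tag}.pkl','rb'))
def T_wc(d):
    if 'world_to_cam' in d: return np.linalg.inv(np.array(d['world_to_cam']))
    T=np.eye(4); T[:3,:3]=np.array(d['s']['tool_rot']).reshape(3,3); T[:3,3]=d['s']['position']
    return T@np.array(d['T_tool_cam'])
def rays(d,uv):
    uv=np.atleast_2d(np.asarray(uv,float)); K=np.array(d['mtx'])
    p=np.c_[(uv[:,0]-K[0,2])/K[0,0],(uv[:,1]-K[1,2])/K[1,1]]
    q=p.copy()
    for _ in range(20): q=p/(1+d['k1']*(q**2).sum(1,keepdims=True))
    return np.c_[q[:,0],-q[:,1],-np.ones(len(q))]   # depth-1 cam vectors
def plane(d,uv,z):
    T=T_wc(d); r=rays(d,uv)@T[:3,:3].T; o=T[:3,3]
    return o+r*((z-o[2])/r[:,2])[:,None]
def cloud(d):
    h,w=d['range_z'].shape; v,u=np.mgrid[:h,:w]
    r=rays(d,np.c_[u.ravel(),v.ravel()])*d['range_z'].ravel()[:,None]
    T=T_wc(d); P=r@T[:3,:3].T+T[:3,3]; P[d['range_z'].ravel()==0]=np.nan
    return P.reshape(h,w,3)
def proj(d,P):
    P=np.atleast_2d(P); C=(np.c_[P,np.ones(len(P))]@np.linalg.inv(T_wc(d)).T)[:,:3]
    q=np.c_[C[:,0]/-C[:,2],-C[:,1]/-C[:,2]]; q=q*(1+d['k1']*(q**2).sum(1,keepdims=True))
    K=np.array(d['mtx']); return np.c_[q[:,0]*K[0,0]+K[0,2],q[:,1]*K[1,1]+K[1,2]]
E
python3 - <<'E'
from h import *
for n in ['scene','side','wrist']:
    d=snap(n,n+'0'); print(n,d['mtx'],d['k1'],T_wc(d).round(3).tolist())
print(status.observe())
E
```

```text
pics
scene [[416.0679857    0.         277.76286852]
 [  0.         416.0679857  213.148246  ]
 [  0.           0.           1.        ]] -0.08720270995309047 [[0.478, -0.466, 0.745, 1.336], [0.878, 0.247, -0.41, -0.481], [0.007, 0.85, 0.527, 0.703], [0.0, 0.0, 0.0, 1.0]]
side [[531.19078028   0.         273.48559092]
 [  0.         531.19078028 213.32601561]
 [  0.           0.           1.        ]] 0.01715358105434692 [[0.995, 0.086, -0.058, 0.437], [-0.103, 0.748, -0.656, -0.907], [-0.013, 0.658, 0.753, 1.119], [0.0, 0.0, 0.0, 1.0]]
wrist [[321.57730911   0.         280.58178775]
 [  0.         321.57730911 201.85917348]
 [  0.           0.           1.        ]] -0.0036679435957804154 [[0.292, -0.904, -0.314, 0.079], [0.956, 0.275, 0.098, 0.55], [-0.002, -0.329, 0.944, 0.373], [0.0, 0.0, 0.0, 1.0]]
{'time_s': 0.15, 'q': array([ 6.07190219e+01,  2.18328756e+01,  7.43705061e+01,  9.50290991e-05,
        8.38580435e+01, -1.23359991e+01]), 'qvel': array([ 0.05282005, -0.06530444, -0.19311615,  0.0277923 , -0.00389408,
       -0.00361932]), 'joint_efforts': array([ 2.22437899e-03, -4.48627424e+01, -2.31342566e+01, -1.26335663e-04,
        3.83977167e-03,  3.98914506e-05]), 'position': array([0.16019817, 0.5259335 , 0.2308717 ]), 'tool_rot': array([[-9.56584966e-01,  2.91453129e-01, -5.25780974e-04],
       [ 2.91453512e-01,  9.56584538e-01, -9.34288308e-04],
       [ 2.30652699e-04, -1.04696686e-03, -9.99999425e-01]]), 'ft_force': array([ 0.17453613,  1.09249163, -0.23950251]), 'wrist_torque': array([-0.05387062, -0.00057483,  0.00155252]), 'grip_width': 0.08534391948333825}
```

View pics/scene0.png

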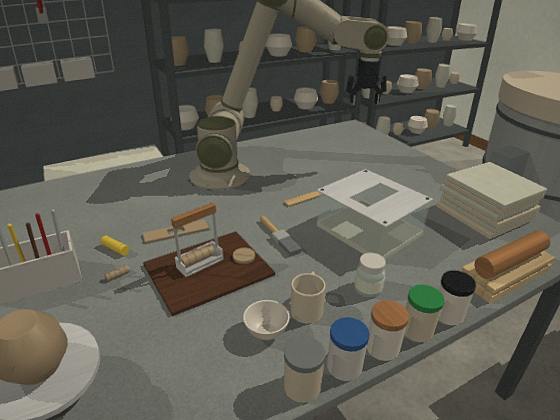

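View pics/side0.png

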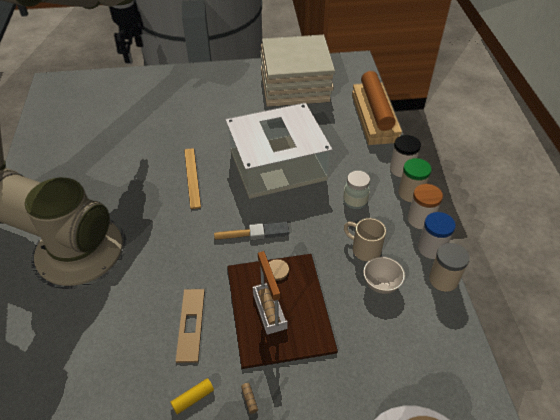

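View pics/wrist0.png

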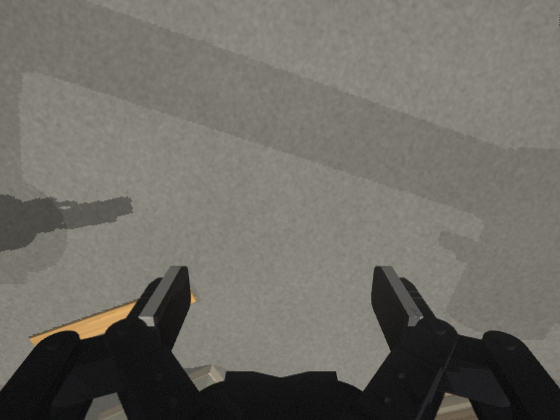

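The scene camera shows the loaded boat at about (195,245) on the dark board, the damp box with its white cover at (375,195), a yellow roller at (115,243) and a small banded roller at (118,272), both look-alikes lying on the table. In the side view the bar is at (268,275) and the slot at (278,135). Now I'll measure.

```bash
cat > m1.py <<'E'
from h import *
def rect(P2):
    (c,wh,a)=cv2.minAreaRect((P2*1000).astype(np.float32)); return np.round(c,1),np.round(wh,1),round(a,2)
for tag in ['scene0','side0']:
    d=load(tag); P=cloud(d); hsv=cv2.cvtColor(d['pixels'],cv2.COLOR_RGB2HSV)
    # cover
    m=(abs(P[...,2]-.125)<.012)&(hsv[...,1]<45)&(P[...,1]>0.05)&(P[...,0]>.25)&(P[...,0]<.75)&(hsv[...,2]>90)
    n,l,st,_=cv2.connectedComponentsWithStats(m.astype(np.uint8)); k=1+np.argmax(st[1:,4]); m=l==k
    cs,hh=cv2.findContours(m.astype(np.uint8),cv2.RETR_CCOMP,cv2.CHAIN_APPROX_NONE)
    print(tag,'cover meanz',np.nanmedian(P[m][:,2]))
    for i,c in enumerate(cs):
        if len(c)<60: continue
        print('  hole' if hh[0][i][3]>=0 else '  outer',cv2.boundingRect(c),rect(plane(d,c[:,0,:],.125)[:,:2]))
    # bar
    for nm,cond in {'bar':(hsv[...,0]<16)&(hsv[...,1]>110)&(P[...,2]>.14)&(P[...,2]<.2)&(P[...,1]<.1)&(P[...,0]<.8),
      'board':(hsv[...,2]<95)&(hsv[...,1]>80)&(P[...,2]<.03)&(P[...,2]>0.0)}.items():
        n,l,st,_=cv2.connectedComponentsWithStats(cond.astype(np.uint8)); k=1+np.argmax(st[1:,4]); mm=l==k
        Q=P[mm]; print('  ',nm,st[k],np.nanmin(Q,0).round(4),np.nanmax(Q,0).round(4),np.nanpercentile(Q,[5,50,95],axis=0).round(4).tolist(),rect(Q[:,:2]))
E
python3 m1.py
```

```text
scene0 cover meanz 0.12511632163300146
  outer (317, 169, 116, 60) (array([561.8, 256.5]), array([256.6, 236.4]), 11.77)
  hole (350, 183, 47, 25) (array([560.4, 260.6]), array([ 71.4, 146.5]), 11.56)
   bar [171 203  45  25 455] [ 0.4635 -0.3057  0.1509] [ 0.505  -0.189   0.1767] [[0.4768, -0.3013, 0.155], [0.4903, -0.252, 0.1682], [0.5017, -0.1963, 0.1749]] (array([ 486.1, -247.2]), array([ 22.7, 117.8]), 12.24)
   board [ 144  232  131   84 4546] [ 3.893e-01 -3.792e-01  1.000e-04] [ 0.6276 -0.0856  0.0231] [[0.4198, -0.3641, 0.009], [0.5523, -0.2596, 0.0125], [0.6172, -0.1096, 0.015]] (array([ 508.1, -231.2]), array([223.4, 286.9]), 3.71)
side0 cover meanz 0.12486891533998057
  outer (226, 103, 106, 67) (array([556. , 255.1]), array([250.5, 228.4]), 11.57)
  hole (258, 117, 39, 37) (array([554.8, 260.1]), array([ 72.4, 150.8]), 11.47)
   bar [258 251  22  50 431] [ 0.4635 -0.3096  0.1504] [ 0.4999 -0.1909  0.1792] [[0.467, -0.3069, 0.1572], [0.4819, -0.2578, 0.1733], [0.4966, -0.2006, 0.1767]] (array([ 481.6, -250.2]), array([ 17.1, 120.2]), 11.55)
   board [ 228  254  110  115 7654] [ 0.3885 -0.3836  0.    ] [ 0.6241 -0.083   0.023 ] [[0.4054, -0.3699, 0.0082], [0.5224, -0.2701, 0.0122], [0.6061, -0.1168, 0.0158]] (array([ 505.4, -233.3]), array([220.3, 290.6]), 3.78)
```

```bash
python3 - <<'E'
from h import *
d=load('side0'); p=cv2.cvtColor(d['pixels'],cv2.COLOR_RGB2BGR)
a=cv2.resize(p[220:390,160:360],None,fx=3.5,fy=3.5,interpolation=cv2.INTER_CUBIC); cv2.imwrite('pics/side0_c.png',a)
d=load('scene0'); p=cv2.cvtColor(d['pixels'],cv2.COLOR_RGB2BGR)
a=cv2.resize(p[190:320,80:290],None,fx=3.5,fy=3.5,interpolation=cv2.INTER_CUBIC); cv2.imwrite('pics/scene0_c.png',a)
E
```

```text
(no output)
```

View pics/side0_c.png

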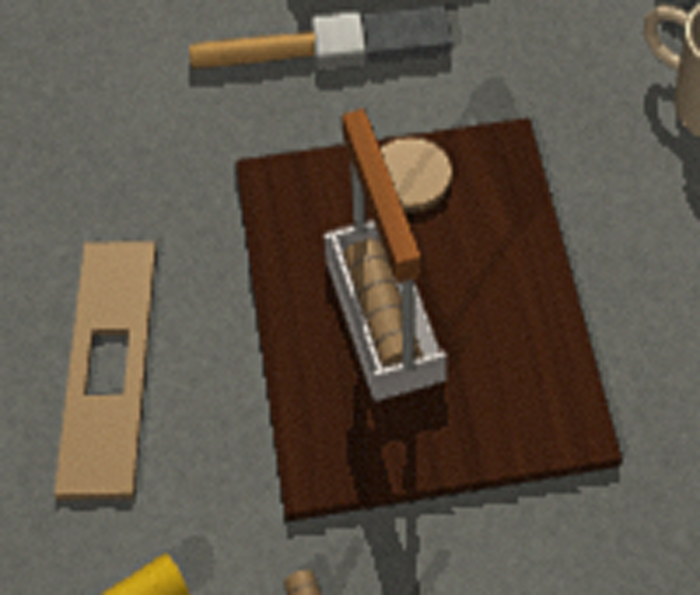

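View pics/scene0_c.png

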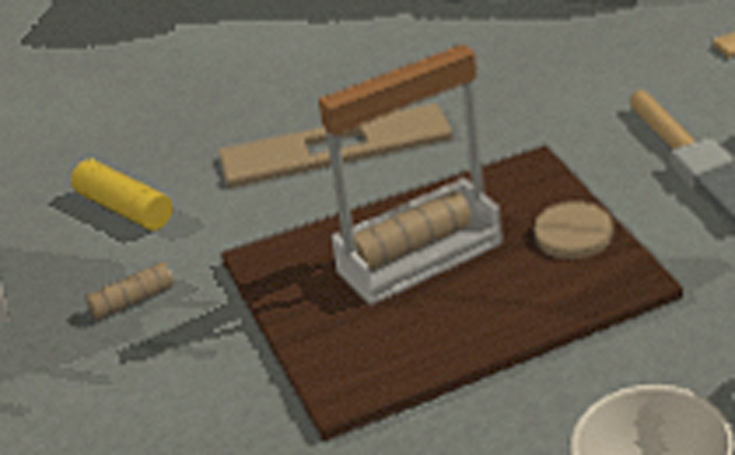

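```bash
cat > g.py <<'E'
# usage: python3 g.py x y z yaw  -> shift from present pose in tool axes, split in rows
import sys; from h import *
s=status.observe(); R=np.array(s['tool_rot']).reshape(3,3); p=np.array(s['position'])
x,y,z,yaw=map(float,sys.argv[1:5]); d=R.T@(np.array([x,y,z])-p)
cy=np.degrees(np.arctan2(R[1,1],R[0,1])); t=-np.radians(yaw-cy)
print('t',s['time_s'],'pos',p.round(4),'yaw',cy.round(2),'tilt',R[:,2].round(4),'w',round(s['grip_width'],4),'f',np.round(s['ft_force'],2),'q',np.round(s['q'],0))
print('shift',d.round(4),'turn',round(t,4),'len',np.linalg.norm(d).round(3))
E
python3 g.py 0.482 -0.249 0.27 11.8
```

```text
t 0.15 pos [0.1602 0.5259 0.2309] yaw 73.06 tilt [-5.e-04 -9.e-04 -1.e+00] w 0.0853 f [ 0.17  1.09 -0.24] q [ 61.  22.  74.   0.  84. -12.]
shift [-0.5337 -0.6475 -0.0386] turn 1.0691 len 0.84
```

Call:
{"api": "play_rows", "payload": {"targets": "-0.02 -0.024 -0.002 0.05 0;-0.047 -0.056 -0.004 0.1 0;-0.074 -0.089 -0.006 0.16 0;-0.1 -0.121 -0.008 0.21 0;-0.127 -0.153 -0.01 0.27 0"}}

```text
time_s: 0.65
position: [0.2373, 0.3412, 0.2413]
tool_rot: [[-0.843, 0.538, -0.0], [0.538, 0.843, -0.0], [-0.0, -0.0, -1.0]]
ft_force: [0.7, 0.0, 0.2]
grip_width: 0.0852
```

```bash
python3 g.py 0.482 -0.249 0.27 11.8
```

```text
t 0.65 pos [0.2373 0.3412 0.2413] yaw 57.48 tilt [-1.e-04 -2.e-04 -1.e+00] w 0.0852 f [0.7  0.04 0.22] q [ 39.   8.  93.  -0.  80. -19.]
shift [-0.5236 -0.3661 -0.0287] turn 0.7974 len 0.64
```

Call:
{"api": "play_rows", "payload": {"targets": "-0.035 -0.024 -0.002 0.05 0;-0.07 -0.049 -0.004 0.11 0;-0.105 -0.073 -0.006 0.16 0;-0.14 -0.098 -0.008 0.21 0;-0.175 -0.122 -0.01 0.27 0"}}

```text
time_s: 1.15
position: [0.3196, 0.1443, 0.2515]
tool_rot: [[-0.669, 0.743, 0.0], [0.743, 0.669, 0.0], [-0.0, 0.0, -1.0]]
ft_force: [1.0, 0.0, 0.1]
grip_width: 0.0854
```

```bash
python3 g.py 0.482 -0.249 0.27 11.8
```

```text
t 1.15 pos [0.3196 0.1443 0.2515] yaw 41.99 tilt [ 2.e-04  0.e+00 -1.e+00] w 0.0854 f [1.   0.02 0.08] q [  5.   0.  99.   0.  81. -37.]
shift [-0.4009 -0.1424 -0.0185] turn 0.527 len 0.426
```

Call:
{"api": "play_rows", "payload": {"targets": "-0.04 -0.014 -0.002 0.05 0;-0.08 -0.028 -0.004 0.11 0;-0.12 -0.043 -0.006 0.16 0;-0.16 -0.057 -0.008 0.21 0;-0.2 -0.071 -0.01 0.27 0"}}

```text
time_s: 1.65
position: [0.4012, -0.0519, 0.2614]
tool_rot: [[-0.446, 0.895, 0.0], [0.895, 0.446, 0.0], [0.0, 0.0, -1.0]]
ft_force: [0.7, 0.6, -0.4]
grip_width: 0.0852
```

```bash
python3 g.py 0.482 -0.249 0.27 11.8
```

```text
t 1.65 pos [ 0.4012 -0.0519  0.2614] yaw 26.48 tilt [ 1.e-04  1.e-04 -1.e+00] w 0.0852 f [ 0.67  0.6  -0.4 ] q [-24.   6.  92.   0.  83. -51.]
shift [-0.2125 -0.0155 -0.0086] turn 0.2562 len 0.213
```

Call:
{"api": "play_rows", "payload": {"targets": "-0.045 -0.003 -0.002 0.05 0;-0.09 -0.006 -0.004 0.11 0;-0.135 -0.01 -0.006 0.16 0;-0.18 -0.013 -0.008 0.21 0;-0.212 -0.016 -0.009 0.256 0"}}

```text
time_s: 2.15
position: [0.4822, -0.2493, 0.2698]
tool_rot: [[-0.204, 0.979, -0.0], [0.979, 0.204, 0.0], [0.0, -0.0, -1.0]]
ft_force: [-0.2, -0.0, -0.6]
grip_width: 0.0856
```

```bash
python3 - <<'E'
from h import *
snap('wrist','w1')
E
python3 g.py 0.482 -0.249 0.27 11.8
```

```text
t 2.2 pos [ 0.4832 -0.2527  0.2692] yaw 11.54 tilt [-3.e-04 -1.e-03 -1.e+00] w 0.0855 f [-2.26 -2.12 -2.03] q [-40.  20.  71.  -0.  89. -52.]
shift [ 0.0038 -0.0004 -0.0008] turn -0.0046 len 0.004
```

View pics/w1.png

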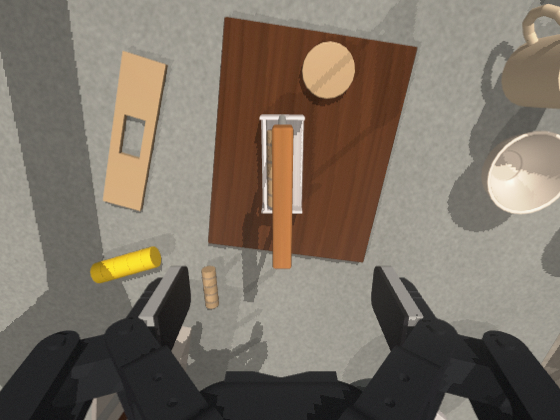

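The wrist view shows the bar running almost along image columns at (282,125–270), with the roller on the trough's left. The arm was still settling at that moment, so I'll retake it and measure.

```bash
cat > bar.py <<'E'
import sys; from h import *
tag=sys.argv[1]; zt=float(sys.argv[2]); d=snap('wrist',tag)
P=cloud(d); hsv=cv2.cvtColor(d['pixels'],cv2.COLOR_RGB2HSV)
m=(hsv[...,0]<16)&(hsv[...,1]>130)&(P[...,2]>zt-.03)&(P[...,2]<zt+.03)&(hsv[...,2]>100)
n,l,st,_=cv2.connectedComponentsWithStats(m.astype(np.uint8)); k=1+np.argmax(st[1:,4]); m=l==k
print(st[k],'z',np.nanpercentile(P[m][:,2],[5,50,95]).round(4), 'v',np.percentile(hsv[m],[5,50,95],axis=0).tolist())
c=max(cv2.findContours(m.astype(np.uint8),0,cv2.CHAIN_APPROX_NONE)[0],key=len)[:,0,:]
Q=plane(d,c,zt); (cc,wh,a)=cv2.minAreaRect((Q[:,:2]*1000).astype(np.float32)); print('rect',np.round(cc,1),np.round(wh,1),round(a,2))
R=np.array(d['s']['tool_rot']).reshape(3,3)
print('centre in tool xy (mm)',(R.T@(np.r_[np.array(cc)/1000,zt]-d['s']['position'])*1000).round(1))
E
python3 bar.py w2 0.174; python3 g.py 0.482 -0.249 0.27 11.8
```

```text
[ 271  120   22  145 2871] z [0.1719 0.1732 0.1743] v [[13.0, 154.0, 151.0], [13.0, 160.0, 190.0], [14.0, 164.0, 202.0]]
rect [ 482.4 -247.5] [ 15.6 117.4] 11.7
centre in tool xy (mm) [ 5.3  0.4 95.2]
t 2.25 pos [ 0.4824 -0.2501  0.269 ] yaw 11.73 tilt [-1.1e-03  3.0e-04 -1.0e+00] w 0.0855 f [-0.31 -0.07  0.51] q [-40.  20.  71.  -0.  89. -52.]
shift [ 0.0011 -0.0001 -0.001 ] turn -0.0012 len 0.001
```

Call:
{"api": "play_rows", "payload": {"targets": "0.0005 0.0003 0.025 0 0;0.001 0.0005 0.055 0 0;0.0014 0.0007 0.085 0 0;0.0014 0.0007 0.108 0 0;0.0014 0.0007 0.12 0 0", "force": 50}}

```text
time_s: 2.75
position: [0.4812, -0.2439, 0.1483]
tool_rot: [[-0.208, 0.978, -0.003], [0.978, 0.208, 0.002], [0.003, -0.002, -1.0]]
ft_force: [0.4, 0.1, 0.4]
grip_width: 0.0854
```

Call:
{"api": "play_rows", "payload": {"targets": "0 0 0.004 0 0;0 0 0.007 0 0;0 0 0.007 0 0.3;0 0 0.007 0 0.6;0 0 0.007 0 0.7"}}

```text
time_s: 3.25
position: [0.4823, -0.2453, 0.1439]
tool_rot: [[-0.208, 0.978, 0.001], [0.978, 0.208, -0.001], [-0.001, 0.001, -1.0]]
ft_force: [0.1, -0.5, 0.9]
grip_width: 0.0434
```

```bash
python3 g.py 0.4824 -0.2475 0.143 11.7
```

```text
t 3.25 pos [ 0.4823 -0.2453  0.1439] yaw 11.98 tilt [ 8.e-04 -7.e-04 -1.e+00] w 0.0434 f [ 0.1  -0.51  0.92] q [-40.  25.  84.   0.  71. -51.]
shift [-0.0022 -0.0004  0.0009] turn 0.0049 len 0.002
```

Call:
{"api": "play_rows", "payload": {"targets": "-0.002 0 0.001 0.004 0.72;-0.002 0 0.001 0.004 0.78;-0.002 0 0.001 0.004 0.84;-0.002 0 0.001 0.004 0.9;-0.002 0 0.001 0.004 1", "force": 50}}

```text
time_s: 3.75
position: [0.4827, -0.2474, 0.1425]
tool_rot: [[-0.204, 0.979, 0.001], [0.979, 0.204, -0.001], [-0.001, 0.0, -1.0]]
ft_force: [1.2, -1.6, 2.0]
grip_width: 0.0155
```

Call:
{"api": "play_rows", "payload": {"targets": "0 0 0 0 1;0 0 0 0 1;0 0 0 0 1;0 0 0 0 1;0 0 0 0 1"}}

```text
time_s: 4.25
position: [0.4827, -0.2473, 0.1425]
tool_rot: [[-0.204, 0.979, 0.0], [0.979, 0.204, -0.0], [-0.001, 0.0, -1.0]]
ft_force: [1.1, -1.4, 3.1]
grip_width: 0.0152
```

```bash
python3 g.py 0.4824 -0.2475 0.143 11.7
```

```text
t 4.25 pos [ 0.4827 -0.2473  0.1425] yaw 11.74 tilt [ 5.e-04 -4.e-04 -1.e+00] w 0.0152 f [ 1.11 -1.36  3.13] q [-40.  26.  84.  -0.  70. -51.]
shift [-0.0001 -0.0003 -0.0005] turn 0.0008 len 0.001
```

Call:
{"api": "play_rows", "payload": {"targets": "0 0 -0.004 0 1;0 0 -0.012 0 1;0 0 -0.024 0 1;0 0 -0.04 0 1;0 0 -0.058 0 1"}}

```text
time_s: 4.75
position: [0.4821, -0.2466, 0.2006]
tool_rot: [[-0.204, 0.979, -0.002], [0.979, 0.204, 0.002], [0.002, -0.001, -1.0]]
ft_force: [0.3, -0.0, -3.8]
grip_width: 0.0156
```

Call:
{"api": "play_rows", "payload": {"targets": "0 0 -0.02 0 1;0 0 -0.04 0 1;0 0 -0.06 0 1;0 0 -0.078 0 1;0 0 -0.092 0 1"}}

```text
time_s: 5.25
position: [0.4822, -0.2468, 0.2935]
tool_rot: [[-0.204, 0.979, -0.0], [0.979, 0.204, 0.0], [0.0, -0.0, -1.0]]
ft_force: [0.4, -0.4, -2.9]
grip_width: 0.0153
```

Call:
{"api": "play_rows", "payload": {"targets": "0 0 -0.006 0 1;0 0 -0.008 0 1;0 0 -0.008 0 1;0 0 -0.008 0 1;0 0 -0.008 0 1"}}

```text
time_s: 5.75
position: [0.4824, -0.247, 0.2997]
tool_rot: [[-0.204, 0.979, -0.001], [0.979, 0.204, 0.001], [0.001, -0.001, -1.0]]
ft_force: [0.2, -0.0, -4.1]
grip_width: 0.0151
```

```bash
python3 - <<'E'
from h import *
snap('wrist','w3')
E
python3 g.py 0.557 0.260 0.30 11.5
```

```text
t 5.8 pos [ 0.4824 -0.2471  0.2998] yaw 11.75 tilt [-8.e-04  7.e-04 -1.e+00] w 0.0152 f [-0.24  0.74 -3.81] q [-40.  19.  68.  -0.  94. -51.]
shift [4.813e-01 1.762e-01 1.000e-04] turn 0.0043 len 0.513
```

View pics/w3.png

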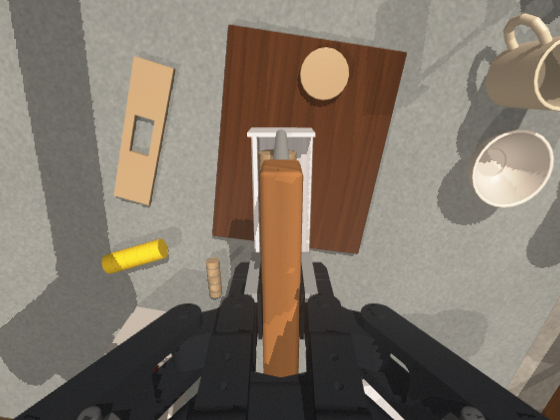

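```bash
python3 g.py 0.474 0.171 0.30 11.5
```

```text
t 5.8 pos [ 0.4824 -0.2471  0.2998] yaw 11.75 tilt [-8.e-04  7.e-04 -1.e+00] w 0.0152 f [-0.24  0.74 -3.81] q [-40.  19.  68.  -0.  94. -51.]
shift [4.11e-01 7.68e-02 1.00e-04] turn 0.0043 len 0.418
```

Call:
{"api": "play_rows", "payload": {"targets": "0.006 0.001 0 0.0005 1;0.02 0.004 0 0.001 1;0.042 0.008 0 0.001 1;0.072 0.013 0 0.002 1;0.108 0.02 0 0.002 1"}}

```text
time_s: 6.3
position: [0.4798, -0.1358, 0.3002]
tool_rot: [[-0.201, 0.98, -0.0], [0.98, 0.201, 0.0], [0.0, -0.0, -1.0]]
ft_force: [0.3, -0.2, -3.0]
grip_width: 0.0154
```

Call:
{"api": "play_rows", "payload": {"targets": "0.038 0.007 0 0.0005 1;0.076 0.014 0 0.001 1;0.114 0.021 0 0.001 1;0.152 0.028 0 0.002 1;0.186 0.034 0 0.002 1"}}

```text
time_s: 6.8
position: [0.4749, 0.0544, 0.3005]
tool_rot: [[-0.201, 0.98, 0.0], [0.98, 0.201, 0.0], [0.0, 0.0, -1.0]]
ft_force: [0.7, 0.4, -3.8]
grip_width: 0.0151
```

Call:
{"api": "play_rows", "payload": {"targets": "0.032 0.006 0 0 1;0.06 0.011 0 0 1;0.084 0.016 0 0 1;0.1 0.019 0 0 1;0.11 0.021 0 0 1"}}

```text
time_s: 7.3
position: [0.4736, 0.1655, 0.3004]
tool_rot: [[-0.201, 0.979, -0.0], [0.979, 0.201, 0.0], [0.0, 0.0, -1.0]]
ft_force: [0.0, -0.7, -3.3]
grip_width: 0.0147
```

Call:
{"api": "play_rows", "payload": {"targets": "0.005 0.002 0 0 1;0.007 0.002 0 0 1;0.007 0.002 0 0 1;0.007 0.002 0 0 1;0.007 0.002 0 0 1"}}

```text
time_s: 7.8
position: [0.4752, 0.1704, 0.3003]
tool_rot: [[-0.199, 0.98, -0.0], [0.98, 0.199, -0.0], [-0.0, -0.0, -1.0]]
ft_force: [-0.0, 0.5, -3.4]
grip_width: 0.0149
```

```bash
python3 - <<'E'
from h import *
snap('wrist','w4')
E
python3 g.py 0.474 0.171 0.30 11.5
```

```text
t 7.85 pos [0.4752 0.1705 0.3003] yaw 11.47 tilt [ 0.e+00 -1.e-04 -1.e+00] w 0.0155 f [ 0.1   0.65 -3.59] q [ 6. 15. 73. -0. 92. -5.]
shift [ 0.0007 -0.0011  0.0003] turn -0.0005 len 0.001
```

View pics/w4.png

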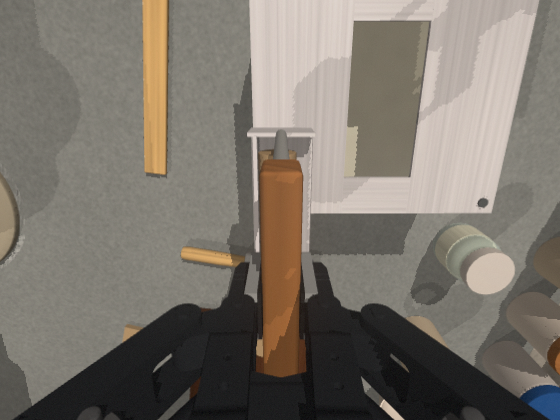

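```bash
cat > slot.py <<'E'
import sys; from h import *
d=load(sys.argv[1]); P=cloud(d); g=d['pixels'].mean(2)
roi=np.zeros(g.shape,np.uint8); roi[10:195,335:445]=1
print('cover z',np.nanmedian(P[60:150,445:480,2]))
for nm,m in {'range':(P[...,2]<.118),'colour':None}.items():
    if m is None:
        hsv=cv2.cvtColor(d['pixels'],cv2.COLOR_RGB2HSV); lab=cv2.cvtColor(d['pixels'],cv2.COLOR_RGB2LAB)
        m=(lab[...,2].astype(int)-lab[...,1]>5); 
    m=(m&(roi>0)).astype(np.uint8); m=cv2.morphologyEx(m,cv2.MORPH_CLOSE,np.ones((5,5)))
    n,l,st,_=cv2.connectedComponentsWithStats(m); k=1+np.argmax(st[1:,4])
    c=max(cv2.findContours((l==k).astype(np.uint8),0,cv2.CHAIN_APPROX_NONE)[0],key=len)[:,0,:]
    (cc,wh,a)=cv2.minAreaRect((plane(d,c,.125)[:,:2]*1000).astype(np.float32)); print(nm,st[k],np.round(cc,1),np.round(wh,1),round(a,2))
Q=plane(d,[[354,20],[430,21],[412,177],[344,177]],.125)[:,:2]
print((Q*1000).round(1).tolist(),Q.mean(0)); print(np.linalg.norm(Q-np.roll(Q,-1,0),axis=1))
E
python3 slot.py w4
python3 - <<'E'
from h import *
d=load('w4'); p=cv2.cvtColor(d['pixels'],cv2.COLOR_RGB2BGR)
cv2.imwrite('pics/w4_c.png',cv2.resize(p[0:220,320:500],None,fx=2.7,fy=2.7,interpolation=cv2.INTER_CUBIC))
E
```

```text
cover z 0.12429835642189038
range [  344    22    85   154 10858] [555.5 259.9] [ 66.4 137.9] 11.46
colour [  344    21    85   156 11016] [557.6 260.1] [ 71.1 139.7] 11.51
[[509.6, 322.4], [574.9, 334.9], [605.9, 197.6], [538.0, 183.8]] [0.55709218 0.25968964]
[0.06657965 0.14080884 0.06924859 0.14148649]
```

View pics/w4_c.png

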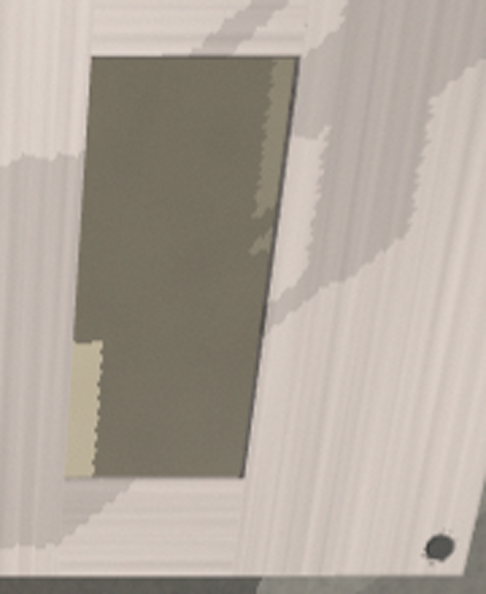

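```bash
python3 - <<'E'
from h import *
for tag in ['w3','w4']:
    d=load(tag); hsv=cv2.cvtColor(d['pixels'],cv2.COLOR_RGB2HSV); s=d['s']; R=np.array(s['tool_rot']).reshape(3,3)
    zt=s['position'][2]+.031; P=cloud(d)
    m=((hsv[...,0]<16)&(hsv[...,1]>130)&(hsv[...,2]>90)); m[:, :240]=0; m[:,330:]=0; m[380:]=0; m[:150]=0
    print(tag,'bar z',np.nanmedian(P[m][:,2]),zt)
    for r in (180,200,220,240):
        u=np.where(m[r])[0]; Q=(plane(d,[[u.min()-.5,r],[u.max()+.5,r]],zt)-s['position'])@R; print(r,u.min(),u.max(),(Q[:,:2]*1000).round(1).tolist())
    # trough far end rim: rows ~130
    T=(P-s['position'])@R; 
    mm=(hsv[...,1]<40)&(abs(T[...,2]-.096)<.02)&(abs(T[...,1])<.04)&(T[...,0]>.02)&(T[...,0]<.08)
    print('trough pts',mm.sum(),np.percentile(T[mm],[1,50,99],axis=0).round(4).tolist())
E
```

```text
w3 bar z 0.33018961459423546 0.33065945526577145
180 240 329 [[54.1, -14.9], [54.1, 17.2]]
200 240 329 [[46.5, -15.2], [46.5, 17.6]]
220 260 329 [[38.7, -8.1], [38.7, 18.0]]
240 261 329 [[30.4, -7.9], [30.4, 18.4]]
trough pts 906 [[0.0208, -0.0241, 0.0783], [0.0524, -0.0013, 0.0978], [0.0572, 0.0246, 0.116]]
w4 bar z 0.3311073641310888 0.33131769190315685
180 260 302 [[54.1, -7.8], [54.1, 7.6]]
200 260 301 [[46.6, -7.9], [46.6, 7.4]]
220 261 301 [[38.7, -7.7], [38.7, 7.6]]
240 261 300 [[30.4, -7.9], [30.4, 7.3]]
trough pts 916 [[0.0208, -0.0242, 0.08], [0.0524, -0.0006, 0.0979], [0.0572, 0.0247, 0.1159]]
```

```bash
python3 g.py 0.557 0.260 0.30 11.5
```

```text
t 7.85 pos [0.4752 0.1705 0.3003] yaw 11.47 tilt [ 0.e+00 -1.e-04 -1.e+00] w 0.0155 f [ 0.1   0.65 -3.59] q [ 6. 15. 73. -0. 92. -5.]
shift [0.0715 0.098  0.0003] turn -0.0005 len 0.121
```

Call:
{"api": "play_rows", "payload": {"targets": "0.004 0.006 0 0 1;0.012 0.017 0 0 1;0.023 0.032 0 0 1;0.035 0.048 0 0 1;0.047 0.064 0 0 1"}}

```text
time_s: 8.35
position: [0.5293, 0.2305, 0.3002]
tool_rot: [[-0.199, 0.98, -0.0], [0.98, 0.199, 0.0], [0.0, 0.0, -1.0]]
ft_force: [0.7, 0.1, -3.6]
grip_width: 0.0148
```

Call:
{"api": "play_rows", "payload": {"targets": "0.011 0.015 0 0 1;0.018 0.025 0 0 1;0.023 0.032 0 0 1;0.0245 0.034 0 0 1;0.0245 0.034 0 0 1"}}

```text
time_s: 8.85
position: [0.5569, 0.2606, 0.3001]
tool_rot: [[-0.2, 0.98, -0.0], [0.98, 0.2, -0.0], [-0.0, -0.0, -1.0]]
ft_force: [0.0, -0.5, -3.1]
grip_width: 0.0152
```

Call:
{"api": "play_rows", "payload": {"targets": "0 0 0.003 0 1;0 0 0.009 0 1;0 0 0.012 0 1;0 0 0.012 0 1;0 0 0.012 0 1"}}

```text
time_s: 9.35
position: [0.5568, 0.2604, 0.2884]
tool_rot: [[-0.199, 0.98, -0.0], [0.98, 0.199, -0.0], [-0.0, -0.0, -1.0]]
ft_force: [-0.3, 0.0, -2.7]
grip_width: 0.0154
```

```bash
python3 - <<'E'
from h import *
snap('scene','s5');snap('side','d5')
E
python3 g.py 0.557 0.260 0.288 11.5
```

```text
t 9.45 pos [0.5569 0.2605 0.2885] yaw 11.52 tilt [ 4.e-04  1.e-04 -1.e+00] w 0.0153 f [-0.94  0.09 -3.61] q [14. 27. 57. -0. 96.  3.]
shift [-0.0005 -0.      0.0005] turn 0.0003 len 0.001
```

View pics/s5.png

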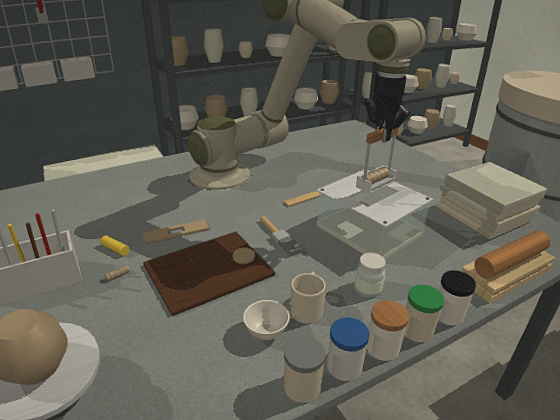

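View pics/d5.png

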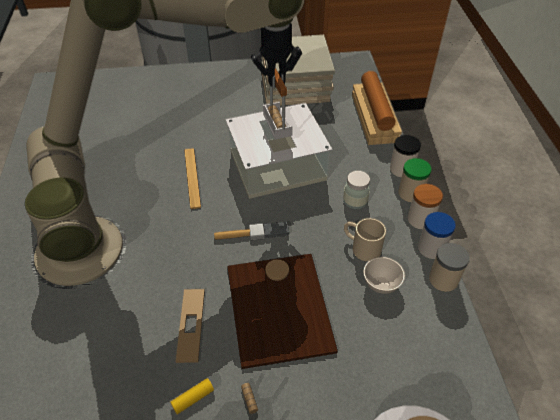

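Call:
{"api": "play_rows", "payload": {"targets": "0 0 0.004 0 1;0 0 0.012 0 1;0 0 0.024 0 1;0 0 0.038 0 1;0 0 0.052 0 1"}}

```text
time_s: 9.95
position: [0.5567, 0.2605, 0.2351]
tool_rot: [[-0.2, 0.98, -0.001], [0.98, 0.2, -0.0], [-0.0, -0.001, -1.0]]
ft_force: [-0.5, 0.3, -3.4]
grip_width: 0.0151
```

Call:
{"api": "play_rows", "payload": {"targets": "0 0 0.015 0 1;0 0 0.031 0 1;0 0 0.047 0 1;0 0 0.06 0 1;0 0 0.068 0 1"}}

```text
time_s: 10.45
position: [0.5563, 0.2604, 0.1666]
tool_rot: [[-0.2, 0.98, -0.002], [0.98, 0.2, -0.001], [-0.0, -0.002, -1.0]]
ft_force: [-0.4, 0.2, -4.5]
grip_width: 0.0153
```

Call:
{"api": "play_rows", "payload": {"targets": "0 0 0.005 0 1;0 -0.003 0.008 0 1;0 -0.009 0.008 0 1;0 -0.016 0.008 0 1;0 -0.021 0.008 0 1"}}

```text
time_s: 10.95
position: [0.5356, 0.2563, 0.1609]
tool_rot: [[-0.2, 0.98, 0.001], [0.98, 0.2, 0.0], [0.0, 0.001, -1.0]]
ft_force: [-0.3, 0.2, -4.1]
grip_width: 0.0152
```

Call:
{"api": "play_rows", "payload": {"targets": "0 -0.003 0 0 1;0 -0.004 0.003 0 1;0 -0.004 0.007 0 1;0 -0.004 0.01 0 1;0 -0.004 0.01 0 1"}}

```text
time_s: 11.45
position: [0.5323, 0.2555, 0.1496]
tool_rot: [[-0.2, 0.98, -0.001], [0.98, 0.2, -0.0], [-0.0, -0.001, -1.0]]
ft_force: [0.1, 0.3, -3.6]
grip_width: 0.0152
```

```bash
python3 - <<'E'
from h import *
snap('side','d6')
E
python3 g.py 0.557 0.260 0.1455 11.5
```

```text
t 11.5 pos [0.5324 0.2555 0.1499] yaw 11.51 tilt [-6.e-04 -2.e-04 -1.e+00] w 0.0152 f [ 0.51  0.56 -2.48] q [14. 30. 75. -0. 75.  3.]
shift [-0.0005  0.025   0.0044] turn 0.0002 len 0.025
```

View pics/d6.png

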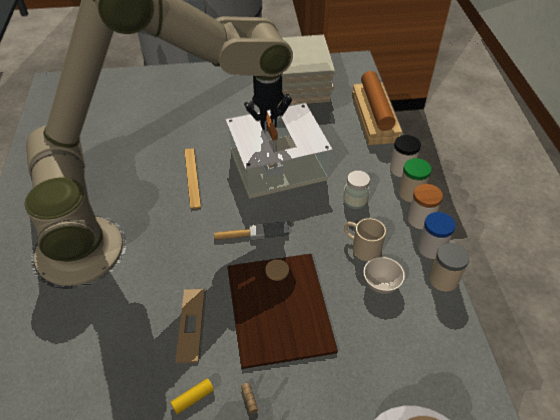

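Call:
{"api": "play_rows", "payload": {"targets": "0 0 0.001 0 1;0 0 0.002 0 1;0 0 0.003 0 1;0 0 0.004 0 1;0 0 0.004 0 1"}}

```text
time_s: 12.0
position: [0.5323, 0.2555, 0.1462]
tool_rot: [[-0.2, 0.98, -0.0], [0.98, 0.2, -0.0], [-0.0, -0.0, -1.0]]
ft_force: [0.1, -0.1, -3.7]
grip_width: 0.0148
```

```bash
python3 g.py 0.557 0.260 0.1455 11.5; python3 - <<'E'
from h import *
d=snap('wrist','w6'); d=snap('scene','s6'); p=cv2.cvtColor(d['pixels'],cv2.COLOR_RGB2BGR)
cv2.imwrite('pics/s6_c.png',cv2.resize(p[110:260,290:450],None,fx=4,fy=4,interpolation=cv2.INTER_CUBIC))
E
```

```text
t 12.0 pos [0.5323 0.2555 0.1462] yaw 11.52 tilt [-3.e-04 -1.e-04 -1.e+00] w 0.0148 f [ 0.14 -0.05 -3.69] q [14. 30. 75. -0. 75.  3.]
shift [-0.0006  0.0251  0.0007] turn 0.0004 len 0.025
```

View pics/s6_c.png

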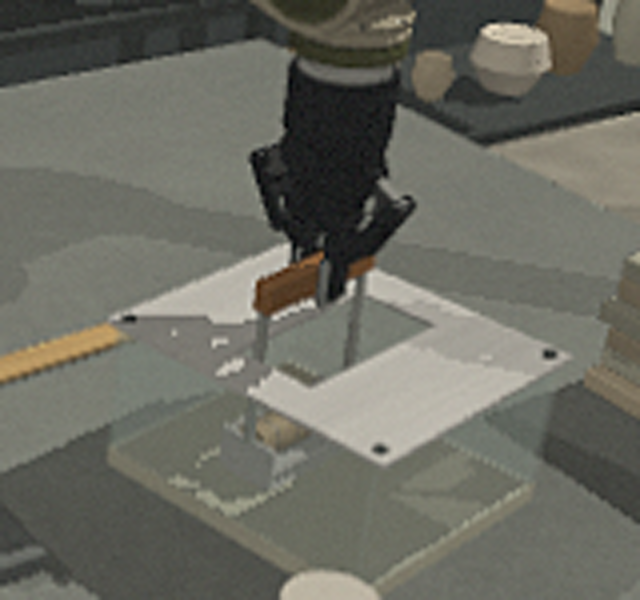

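View pics/w6.png

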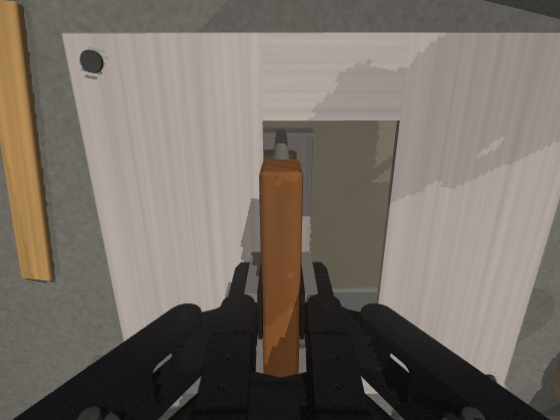

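Call:
{"api": "play_rows", "payload": {"targets": "0 0 0.0005 0 1;0 0 0.001 0 1;0 0 0.0015 0 1;0 0 0.0015 0 1;0 0 0.0015 0 1"}}

```text
time_s: 12.6
position: [0.5325, 0.2556, 0.1455]
tool_rot: [[-0.2, 0.98, 0.001], [0.98, 0.2, 0.0], [-0.0, 0.001, -1.0]]
ft_force: [-2.3, -0.6, 5.0]
grip_width: 0.0152
```

```bash
python3 g.py 0.557 0.260 0.1455 11.5
```

```text
t 12.6 pos [0.5325 0.2556 0.1455] yaw 11.52 tilt [ 1.e-03  2.e-04 -1.e+00] w 0.0152 f [-2.26 -0.63  4.99] q [14. 30. 76. -0. 75.  3.]
shift [-0.0006  0.0248  0.    ] turn 0.0003 len 0.025
```

Call:
{"api": "play_rows", "payload": {"targets": "0 0 -0.0007 0 1;0 0 -0.0007 0 0.78;0 0 -0.0007 0 0.72;0 0 -0.0007 0 0.67;0 0 -0.0007 0 0.67"}}

```text
time_s: 13.1
position: [0.5324, 0.2555, 0.1455]
tool_rot: [[-0.2, 0.98, 0.0], [0.98, 0.2, 0.0], [0.0, 0.0, -1.0]]
ft_force: [0.1, -0.7, -0.9]
grip_width: 0.0282
```

Call:
{"api": "play_rows", "payload": {"targets": "0 0 0.002 0 0.67;0 0 0.004 0 0.67;0 0 0.006 0 0.67;0 0 0.006 0 0.67;0 0 0.006 0 0.67"}}

```text
time_s: 13.6
position: [0.5324, 0.2556, 0.1395]
tool_rot: [[-0.2, 0.98, -0.0], [0.98, 0.2, -0.0], [-0.0, -0.0, -1.0]]
ft_force: [-0.6, 0.0, -0.1]
grip_width: 0.0284
```

```bash
python3 g.py 0.557 0.260 0.1455 11.5;  python3 - <<'E'
from h import *
d=snap('wrist','w7')
E
```

```text
t 13.6 pos [0.5324 0.2556 0.1395] yaw 11.51 tilt [-1.e-04 -0.e+00 -1.e+00] w 0.0284 f [-0.6   0.02 -0.07] q [14. 30. 76.  0. 74.  3.]
shift [-0.0006  0.025  -0.006 ] turn 0.0003 len 0.026
```

View pics/w7.png

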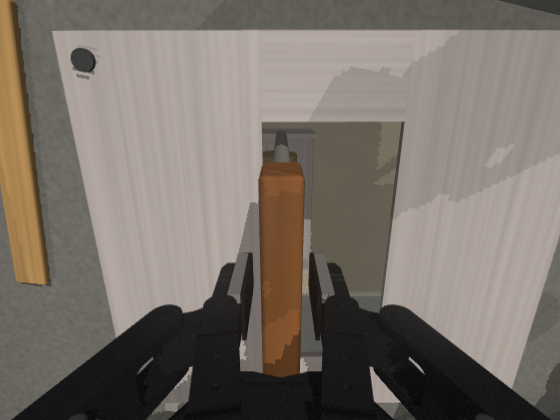

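Call:
{"api": "play_rows", "payload": {"targets": "0 0.004 0 0 0.67;0 0.008 0 0 0.67;0 0.013 0 0 0.67;0 0.018 0 0 0.67;0 0.022 0 0 0.67"}}

```text
time_s: 14.15
position: [0.5545, 0.26, 0.1395]
tool_rot: [[-0.2, 0.98, 0.0], [0.98, 0.2, 0.0], [-0.0, 0.0, -1.0]]
ft_force: [-0.3, 0.4, 0.5]
grip_width: 0.0281
```

```bash
python3 g.py 0.557 0.260 0.1455 11.5;  python3 - <<'E'
from h import *
d=snap('wrist','w8'); d=snap('scene','s8'); p=cv2.cvtColor(d['pixels'],cv2.COLOR_RGB2BGR)
cv2.imwrite('pics/s8_c.png',cv2.resize(p[110:260,290:450],None,fx=4,fy=4,interpolation=cv2.INTER_CUBIC))
E
```

```text
t 14.15 pos [0.5545 0.26   0.1395] yaw 11.51 tilt [ 0.  0. -1.] w 0.0281 f [-0.32  0.38  0.51] q [14. 32. 72. -0. 76.  3.]
shift [-0.0005  0.0025 -0.006 ] turn 0.0002 len 0.007
```

View pics/w8.png

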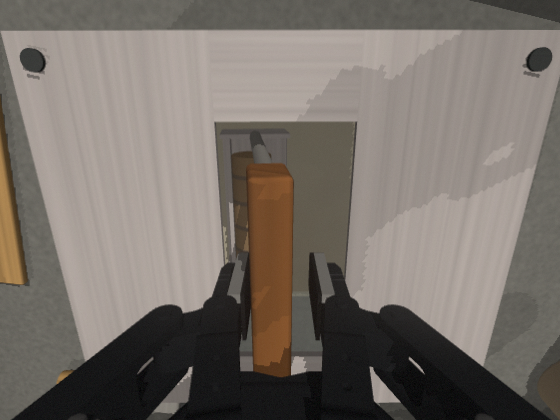

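View pics/s8_c.png

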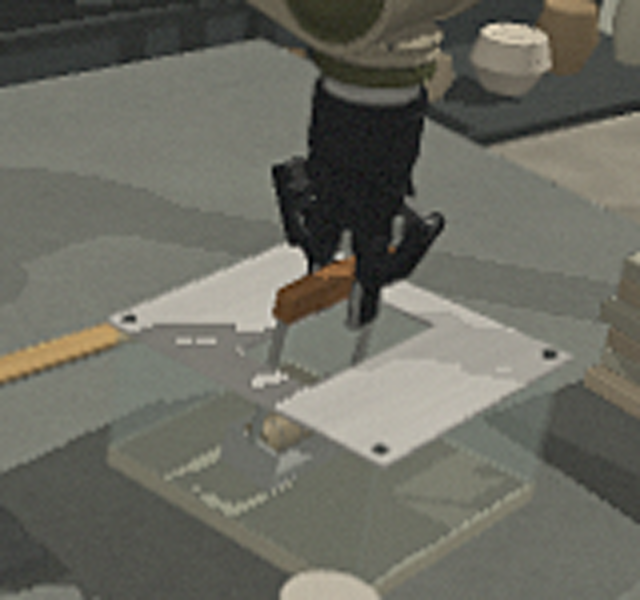

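It's tipping about its open-side lower edge. In the wrist view the bar at (270,270) leans toward the open side, and the roller at (240,200) is still in the trough. Continuing.

Call:
{"api": "play_rows", "payload": {"targets": "0 0.004 0 0 0.67;0 0.008 0 0 0.67;0 0.012 0 0 0.67;0 0.016 0 0 0.67;0 0.02 0 0 0.67"}}

```text
time_s: 14.75
position: [0.5739, 0.264, 0.1395]
tool_rot: [[-0.2, 0.98, 0.0], [0.98, 0.2, -0.0], [-0.0, 0.0, -1.0]]
ft_force: [-0.7, 0.4, 1.0]
grip_width: 0.0285
```

```bash
python3 g.py 0.557 0.260 0.1455 11.5;  python3 - <<'E'
from h import *
d=snap('wrist','w9')
E
```

```text
t 14.75 pos [0.5739 0.264  0.1395] yaw 11.52 tilt [ 1.e-04 -0.e+00 -1.e+00] w 0.0285 f [-0.66  0.39  0.96] q [14. 34. 69. -0. 77.  2.]
shift [-0.0005 -0.0174 -0.006 ] turn 0.0003 len 0.018
```

View pics/w9.png

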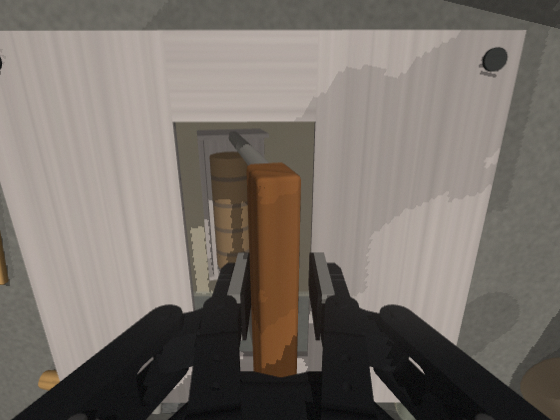

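Call:
{"api": "play_rows", "payload": {"targets": "0 0.003 0 0 0.67;0 0.006 0 0 0.67;0 0.008 0 0 0.67;0 0.01 0 0 0.67;0 0.012 0 0 0.67"}}

```text
time_s: 15.3
position: [0.5855, 0.2664, 0.1395]
tool_rot: [[-0.2, 0.98, 0.0], [0.98, 0.2, -0.0], [-0.0, 0.0, -1.0]]
ft_force: [-0.4, 0.2, 0.9]
grip_width: 0.0283
```

```bash
python3 g.py 0.557 0.260 0.1455 11.5;  python3 - <<'E'
from h import *
d=snap('wrist','w10')
E
```

```text
t 15.3 pos [0.5855 0.2664 0.1395] yaw 11.52 tilt [ 1.e-04 -0.e+00 -1.e+00] w 0.0283 f [-0.41  0.22  0.9 ] q [14. 35. 66. -0. 78.  2.]
shift [-0.0006 -0.0292 -0.006 ] turn 0.0003 len 0.03
```

View pics/w10.png

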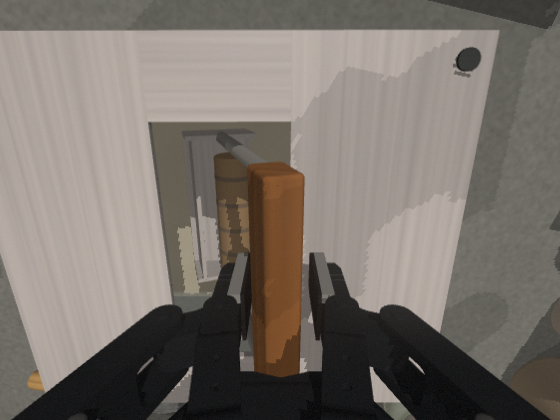

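The roller has left the back wall: there's a gap between the wall at column 200 and the roller at column 217. I'll hold here and look again.

Call:
{"api": "play_rows", "payload": {"targets": "0 0.001 0 0 0.67;0 0.002 0 0 0.67;0 0.003 0 0 0.67;0 0.003 0 0 0.67;0 0.003 0 0 0.67"}}

```text
time_s: 15.85
position: [0.5882, 0.2669, 0.1395]
tool_rot: [[-0.2, 0.98, -0.0], [0.98, 0.2, -0.0], [0.0, -0.0, -1.0]]
ft_force: [0.4, 1.0, -0.8]
grip_width: 0.028
```

```bash
python3 g.py 0.557 0.260 0.1455 11.5;  python3 - <<'E'
from h import *
d=snap('wrist','w11'); d=snap('scene','s11'); p=cv2.cvtColor(d['pixels'],cv2.COLOR_RGB2BGR)
cv2.imwrite('pics/s11_c.png',cv2.resize(p[110:260,290:450],None,fx=4,fy=4,interpolation=cv2.INTER_CUBIC))
E
```

```text
t 15.85 pos [0.5882 0.2669 0.1395] yaw 11.51 tilt [-0. -0. -1.] w 0.028 f [ 0.41  1.   -0.84] q [14. 35. 66.  0. 79.  2.]
shift [-0.0006 -0.032  -0.006 ] turn 0.0003 len 0.033
```

View pics/w11.png

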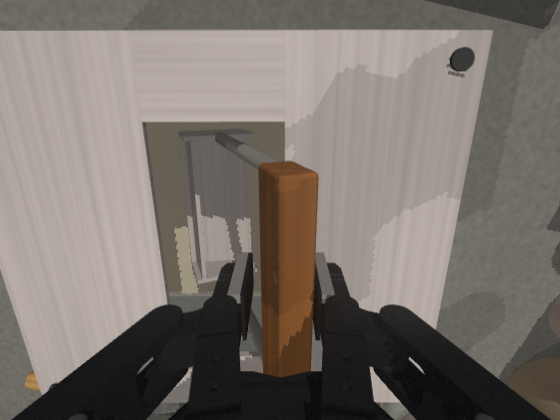

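View pics/s11_c.png

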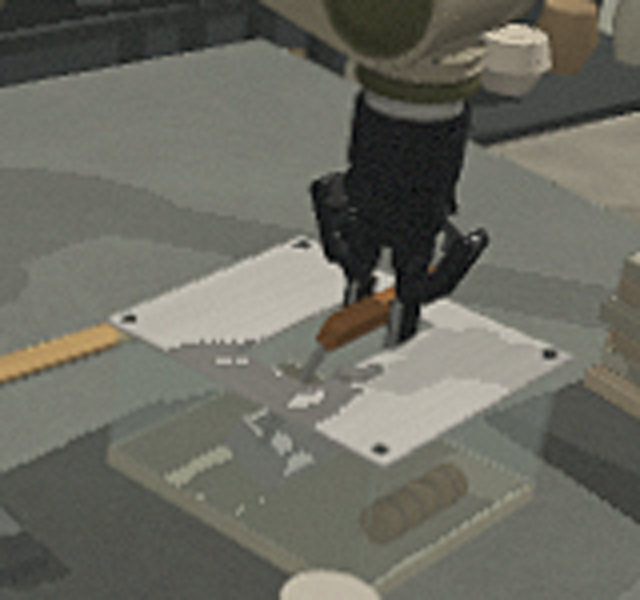

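The roller rolled out onto the slab: it's at (415,500) in the crop, well clear of the boat. The boat now leans on the +y finger, so I'll bring it back upright slowly.

Call:
{"api": "play_rows", "payload": {"targets": "0 -0.003 0 0 0.67;0 -0.006 0 0 0.67;0 -0.01 0 0 0.67;0 -0.014 0 0 0.67;0 -0.018 0 0 0.67"}}

```text
time_s: 16.45
position: [0.5701, 0.2633, 0.1396]
tool_rot: [[-0.2, 0.98, -0.0], [0.98, 0.2, 0.0], [0.0, -0.0, -1.0]]
ft_force: [-0.0, -0.1, -0.2]
grip_width: 0.0281
```

Call:
{"api": "play_rows", "payload": {"targets": "0 -0.004 0 0 0.67;0 -0.008 0 0 0.67;0 -0.012 0 0 0.67;0 -0.016 0 0 0.67;0 -0.02 0 0 0.67"}}

```text
time_s: 16.95
position: [0.5506, 0.2593, 0.1395]
tool_rot: [[-0.2, 0.98, -0.0], [0.98, 0.2, -0.0], [0.0, -0.0, -1.0]]
ft_force: [0.3, -0.9, 0.4]
grip_width: 0.0287
```

Call:
{"api": "play_rows", "payload": {"targets": "0 -0.004 0 0 0.67;0 -0.008 0 0 0.67;0 -0.012 0 0 0.67;0 -0.016 0 0 0.67;0 -0.019 0 0 0.67"}}

```text
time_s: 17.45
position: [0.5321, 0.2555, 0.1396]
tool_rot: [[-0.2, 0.98, 0.0], [0.98, 0.2, 0.0], [0.0, 0.0, -1.0]]
ft_force: [-0.5, 0.5, -0.7]
grip_width: 0.0279
```

```bash
python3 g.py 0.557 0.260 0.1455 11.5;  python3 - <<'E'
from h import *
d=snap('wrist','w12')
E
```

```text
t 17.45 pos [0.5321 0.2555 0.1396] yaw 11.52 tilt [ 2.e-04  0.e+00 -1.e+00] w 0.0279 f [-0.55  0.48 -0.66] q [14. 30. 76. -0. 74.  3.]
shift [-0.0006  0.0253 -0.0059] turn 0.0003 len 0.026
```

View pics/w12.png

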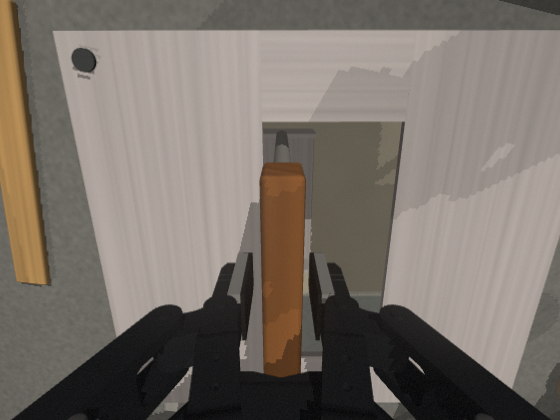

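Call:
{"api": "play_rows", "payload": {"targets": "0 0 -0.003 0 0.67;0 0 -0.006 0 0.67;0 0 -0.006 0 0.74;0 0 -0.006 0 0.8;0 0 -0.006 0 0.84", "force": 50}}

```text
time_s: 18.0
position: [0.5326, 0.2556, 0.1457]
tool_rot: [[-0.2, 0.98, 0.001], [0.98, 0.2, 0.0], [0.0, 0.001, -1.0]]
ft_force: [0.7, -0.4, 1.9]
grip_width: 0.0157
```

Call:
{"api": "play_rows", "payload": {"targets": "0 0 0 0 0.9;0 0 0 0 1;0 0 0 0 1;0 0 0 0 1;0 0 0 0 1"}}

```text
time_s: 18.5
position: [0.5326, 0.2556, 0.1457]
tool_rot: [[-0.2, 0.98, 0.001], [0.98, 0.2, 0.0], [-0.0, 0.001, -1.0]]
ft_force: [1.6, 0.3, 3.8]
grip_width: 0.0153
```

```bash
python3 g.py 0.5323 0.2555 0.1455 11.5;  python3 - <<'E'
from h import *
d=snap('scene','s13'); p=cv2.cvtColor(d['pixels'],cv2.COLOR_RGB2BGR)
cv2.imwrite('pics/s13_c.png',cv2.resize(p[110:260,290:450],None,fx=4,fy=4,interpolation=cv2.INTER_CUBIC))
E
```

```text
t 18.5 pos [0.5326 0.2556 0.1457] yaw 11.52 tilt [ 6.e-04  1.e-04 -1.e+00] w 0.0153 f [1.64 0.35 3.75] q [14. 30. 75. -0. 75.  3.]
shift [-0.     -0.0003  0.0002] turn 0.0003 len 0.0
```

View pics/s13_c.png

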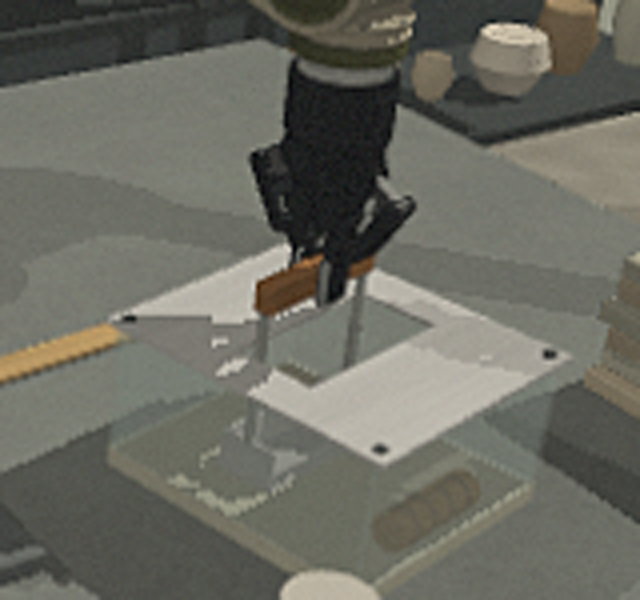

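The empty boat is regripped and the roller lies on the slab at about (425,510) in the crop. Next: lift slightly, re-centre in the slot, then go up.

Call:
{"api": "play_rows", "payload": {"targets": "0 0 -0.002 0 1;0 0 -0.007 0 1;0 0 -0.014 0 1;0 0 -0.019 0 1;0 0 -0.02 0 1"}}

```text
time_s: 19.05
position: [0.5326, 0.2556, 0.1664]
tool_rot: [[-0.2, 0.98, 0.001], [0.98, 0.2, 0.0], [0.0, 0.001, -1.0]]
ft_force: [-0.4, -0.7, -2.0]
grip_width: 0.0154
```

Call:
{"api": "play_rows", "payload": {"targets": "0 0.003 0 0 1;0 0.01 0 0 1;0 0.018 0 0 1;0 0.023 0 0 1;0 0.0245 0 0 1"}}

```text
time_s: 19.55
position: [0.5571, 0.2605, 0.1651]
tool_rot: [[-0.199, 0.98, -0.0], [0.98, 0.199, -0.0], [-0.0, -0.0, -1.0]]
ft_force: [-0.5, 0.1, -2.6]
grip_width: 0.0154
```

Call:
{"api": "play_rows", "payload": {"targets": "0 0 0 0 1;0 0 0 0 1"}}

```text
time_s: 19.75
position: [0.5562, 0.2604, 0.1654]
tool_rot: [[-0.2, 0.98, -0.0], [0.98, 0.2, -0.0], [-0.0, -0.0, -1.0]]
ft_force: [0.5, -0.1, -2.7]
grip_width: 0.0154
```

```bash
python3 g.py 0.557 0.260 0.165 11.5;  python3 - <<'E'
from h import *
d=snap('wrist','w14')
E
```

```text
t 19.75 pos [0.5562 0.2604 0.1654] yaw 11.52 tilt [-4.e-04 -1.e-04 -1.e+00] w 0.0154 f [ 0.49 -0.14 -2.72] q [14. 31. 70. -0. 79.  3.]
shift [-0.0006  0.0007  0.0004] turn 0.0003 len 0.001
```

View pics/w14.png

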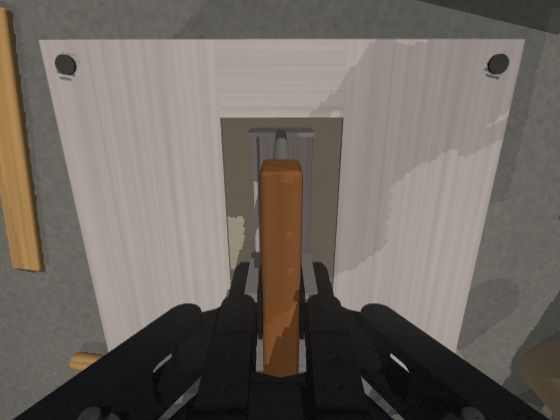

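The trough (250–314) sits centred in the slot (221–342). Raising.

Call:
{"api": "play_rows", "payload": {"targets": "0 0 -0.004 0 1;0 0 -0.012 0 1;0 0 -0.024 0 1;0 0 -0.038 0 1;0 0 -0.053 0 1"}}

```text
time_s: 20.3
position: [0.5564, 0.2605, 0.2202]
tool_rot: [[-0.2, 0.98, 0.001], [0.98, 0.2, 0.0], [0.0, 0.001, -1.0]]
ft_force: [0.6, -0.7, -2.9]
grip_width: 0.0153
```

Call:
{"api": "play_rows", "payload": {"targets": "0 0 -0.018 0 1;0 0 -0.038 0 1;0 0 -0.058 0 1;0 0 -0.074 0 1;0 0 -0.083 0 1"}}

```text
time_s: 20.8
position: [0.5565, 0.2605, 0.3042]
tool_rot: [[-0.2, 0.98, 0.003], [0.98, 0.2, 0.001], [0.0, 0.003, -1.0]]
ft_force: [-0.2, -0.4, -1.9]
grip_width: 0.015
```

```bash
python3 g.py 0.4824 -0.2475 0.301 11.7
```

```text
t 20.8 pos [0.5565 0.2605 0.3042] yaw 11.52 tilt [ 3.3e-03  8.0e-04 -1.0e+00] w 0.015 f [-0.17 -0.44 -1.85] q [14. 27. 55. -0. 98.  3.]
shift [-0.483  -0.1741  0.0025] turn -0.0032 len 0.513
```

Call:
{"api": "play_rows", "payload": {"targets": "-0.008 -0.003 0 0 1;-0.025 -0.009 0 0 1;-0.05 -0.018 0 0 1;-0.082 -0.03 0 0 1;-0.118 -0.043 0 0 1"}}

```text
time_s: 21.3
position: [0.5369, 0.135, 0.3006]
tool_rot: [[-0.201, 0.98, -0.002], [0.98, 0.201, -0.0], [0.0, -0.002, -1.0]]
ft_force: [0.2, -0.2, -2.3]
grip_width: 0.0152
```

Call:
{"api": "play_rows", "payload": {"targets": "-0.04 -0.014 0 0 1;-0.08 -0.029 0 0 1;-0.12 -0.043 0 0 1;-0.16 -0.058 0 0 1;-0.2 -0.072 0 0 1"}}

```text
time_s: 21.8
position: [0.5059, -0.076, 0.3009]
tool_rot: [[-0.199, 0.98, -0.001], [0.98, 0.199, 0.0], [0.001, -0.001, -1.0]]
ft_force: [0.4, -0.5, -2.5]
grip_width: 0.0153
```

Call:
{"api": "play_rows", "payload": {"targets": "-0.038 -0.014 0 -0.001 1;-0.074 -0.027 0 -0.002 1;-0.106 -0.038 0 -0.003 1;-0.132 -0.048 0 -0.003 1;-0.15 -0.054 0 -0.003 1"}}

```text
time_s: 22.3
position: [0.483, -0.2339, 0.3007]
tool_rot: [[-0.201, 0.98, -0.001], [0.98, 0.201, 0.001], [0.001, -0.001, -1.0]]
ft_force: [1.3, 0.1, -2.1]
grip_width: 0.0155
```

Call:
{"api": "play_rows", "payload": {"targets": "-0.01 -0.0035 0 0 1;-0.0145 -0.005 0 0 1;-0.0145 -0.005 0 0 1;-0.0145 -0.005 0 0 1;-0.0145 -0.005 0 0 1"}}

```text
time_s: 22.8
position: [0.4824, -0.2463, 0.3016]
tool_rot: [[-0.204, 0.979, 0.0], [0.979, 0.204, 0.0], [0.0, 0.0, -1.0]]
ft_force: [0.1, -0.1, -1.7]
grip_width: 0.0154
```

```bash
python3 g.py 0.4824 -0.2475 0.1425 11.7; python3 - <<'E'
from h import *
d=snap('wrist','w15')
E
```

```text
t 22.8 pos [ 0.4824 -0.2463  0.3016] yaw 11.75 tilt [ 1.e-04  0.e+00 -1.e+00] w 0.0154 f [ 0.07 -0.15 -1.74] q [-40.  19.  68.   0.  94. -51.]
shift [-0.0012 -0.0003  0.1591] turn 0.0009 len 0.159
```

View pics/w15.png

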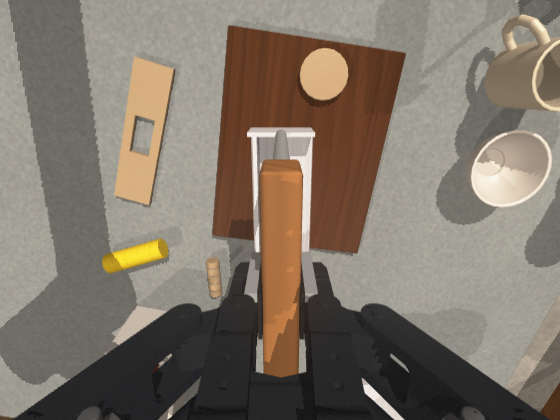

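Call:
{"api": "play_rows", "payload": {"targets": "-0.001 0 0.005 0 1;-0.001 0 0.015 0 1;-0.001 0 0.031 0 1;-0.001 0 0.051 0 1;-0.001 0 0.073 0 1"}}

```text
time_s: 23.35
position: [0.4823, -0.2479, 0.2272]
tool_rot: [[-0.203, 0.979, -0.0], [0.979, 0.203, 0.0], [0.0, -0.0, -1.0]]
ft_force: [0.3, 0.1, -3.1]
grip_width: 0.0151
```

Call:
{"api": "play_rows", "payload": {"targets": "0 0 0.022 0 1;0 0 0.042 0 1;0 0 0.058 0 1;0 0 0.07 0 1;0 0 0.077 0 1"}}

```text
time_s: 23.85
position: [0.482, -0.2476, 0.1498]
tool_rot: [[-0.203, 0.979, -0.002], [0.979, 0.203, 0.001], [0.002, -0.001, -1.0]]
ft_force: [-0.2, -0.0, -2.7]
grip_width: 0.0153
```

Call:
{"api": "play_rows", "payload": {"targets": "0 0 0.002 0 1;0 0 0.004 0 1;0 0 0.006 0 1;0 0 0.007 0 1;0 0 0.007 0 1"}}

```text
time_s: 24.35
position: [0.4825, -0.2481, 0.1446]
tool_rot: [[-0.203, 0.979, 0.0], [0.979, 0.203, -0.0], [-0.0, 0.0, -1.0]]
ft_force: [-0.1, -0.2, -2.4]
grip_width: 0.0152
```

```bash
python3 g.py 0.4824 -0.2475 0.1425 11.7
```

```text
t 24.35 pos [ 0.4825 -0.2481  0.1446] yaw 11.69 tilt [ 2.e-04 -2.e-04 -1.e+00] w 0.0152 f [-0.13 -0.17 -2.43] q [-40.  26.  84.  -0.  71. -51.]
shift [0.0006 0.     0.0021] turn -0.0002 len 0.002
```

Call:
{"api": "play_rows", "payload": {"targets": "0 0 0.0005 0 1;0 0 0.001 0 1;0 0 0.0015 0 1;0 0 0.002 0 1;0 0 0.002 0 1"}}

```text
time_s: 24.85
position: [0.4825, -0.2481, 0.1427]
tool_rot: [[-0.203, 0.979, 0.0], [0.979, 0.203, -0.0], [-0.0, 0.0, -1.0]]
ft_force: [-1.2, 0.7, -1.0]
grip_width: 0.0151
```

```bash
python3 g.py 0.4824 -0.2475 0.1425 11.7
```

```text
t 24.85 pos [ 0.4825 -0.2481  0.1427] yaw 11.69 tilt [ 2.e-04 -1.e-04 -1.e+00] w 0.0151 f [-1.18  0.73 -1.01] q [-40.  26.  84.   0.  71. -51.]
shift [ 0.0006 -0.      0.0002] turn -0.0002 len 0.001
```

Call:
{"api": "play_rows", "payload": {"targets": "0 0 0.0005 0 1;0 0 0.0005 0 1;0 0 0.0005 0 0.8;0 0 0.0005 0 0.7;0 0 0.0005 0 0.6"}}

```text
time_s: 25.35
position: [0.4825, -0.2481, 0.1419]
tool_rot: [[-0.203, 0.979, 0.0], [0.979, 0.203, -0.0], [-0.0, 0.0, -1.0]]
ft_force: [-0.2, 0.2, 0.1]
grip_width: 0.0343
```

Call:
{"api": "play_rows", "payload": {"targets": "0 0 0 0 0.4;0 0 0 0 0.2;0 0 0 0 0;0 0 0 0 0;0 0 0 0 0"}}

```text
time_s: 25.85
position: [0.4825, -0.2481, 0.142]
tool_rot: [[-0.203, 0.979, -0.0], [0.979, 0.203, 0.0], [0.0, -0.0, -1.0]]
ft_force: [0.4, -0.4, -0.3]
grip_width: 0.0856
```

Call:
{"api": "play_rows", "payload": {"targets": "0 0 -0.005 0 0;0 0 -0.015 0 0;0 0 -0.03 0 0;0 0 -0.05 0 0;0 0 -0.07 0 0"}}

```text
time_s: 26.35
position: [0.4825, -0.248, 0.2136]
tool_rot: [[-0.203, 0.979, 0.001], [0.979, 0.203, -0.0], [-0.001, 0.0, -1.0]]
ft_force: [-0.1, 0.5, -0.3]
grip_width: 0.0857
```

Call:
{"api": "play_rows", "payload": {"targets": "0 0 -0.02 0 0;0 0 -0.04 0 0;0 0 -0.055 0 0;0 0 -0.06 0 0;0 0 -0.06 0 0"}}

```text
time_s: 26.85
position: [0.4825, -0.2481, 0.2728]
tool_rot: [[-0.203, 0.979, 0.001], [0.979, 0.203, -0.001], [-0.001, 0.001, -1.0]]
ft_force: [-0.1, 0.0, -1.2]
grip_width: 0.085
```

```bash
python3 bar.py w16 0.174; python3 - <<'E'
from h import *
snap('scene','s16');snap('side','d16')
E
python3 g.py 0.4824 -0.2475 0.1425 11.7
```

```text
[ 271  127   20  141 2707] z [0.1719 0.1732 0.1743] v [[13.0, 155.0, 155.0], [13.0, 160.0, 190.0], [14.0, 164.0, 201.0]]
rect [ 482.1 -248.1] [ 15.4 117.2] 12.22
centre in tool xy (mm) [ 0.2 -0.5 98.8]
t 27.0 pos [ 0.4822 -0.2479  0.2713] yaw 11.69 tilt [-0.0012  0.001  -1.    ] w 0.0856 f [ 0.83 -0.07  0.34] q [-40.  20.  71.  -0.  89. -51.]
shift [0.0002 0.0004 0.1288] turn -0.0002 len 0.129
```

View pics/s16.png

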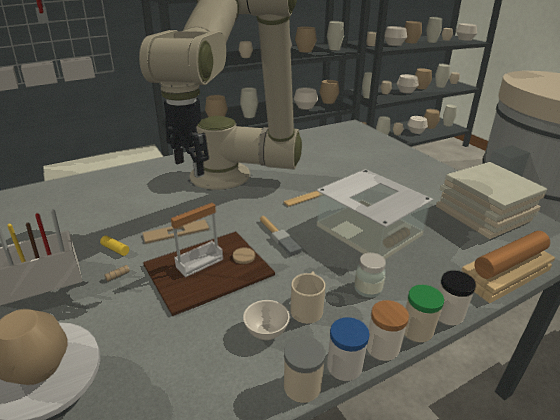

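View pics/d16.png

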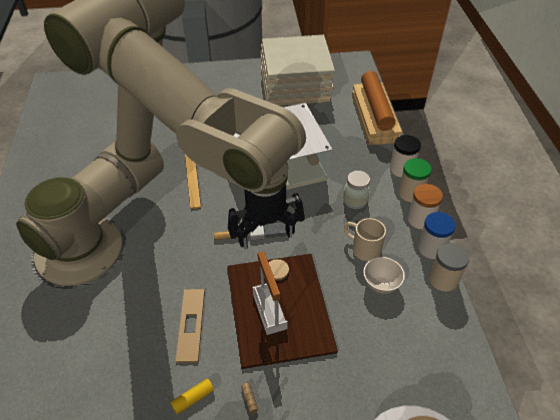

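View pics/w16.png

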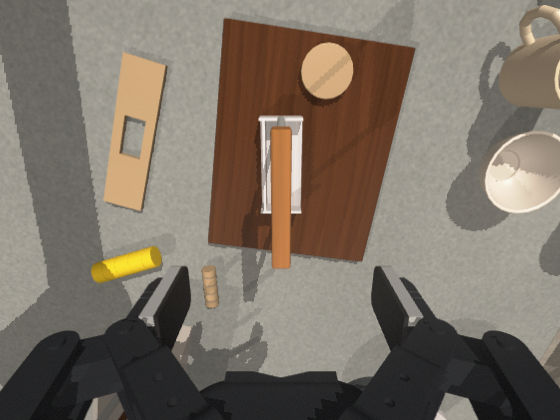

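The empty boat stands upright at its old spot, with the bar at (482,−248) mm and its top at 173 mm. The roller is on the slab at (397,233) in the scene view, and the other things look unmoved. I'll let the arm settle and hand in.

Call:
{"api": "play_rows", "payload": {"targets": "0 0 0 0 0;0 0 0 0 0;0 0 0 0 0;0 0 0 0 0;0 0 0 0 0"}}

```text
time_s: 27.5
position: [0.4825, -0.248, 0.272]
tool_rot: [[-0.203, 0.979, -0.0], [0.979, 0.203, 0.0], [0.0, -0.0, -1.0]]
ft_force: [-0.1, 0.3, 0.4]
grip_width: 0.085
```

```bash
python3 -c "
from rig import env; print(env.close_job())"
```

```text
the job is handed in; nothing more can be done
None
```

The roller is out on the plaster slab and the empty boat is back upright on the ware board, at 27.5 s of the 72 s allowed.

**How it was done:** The moves can't tilt the tool. So I lowered the boat through the slot onto the slab, opened the fingers to a loose 28 mm around the crossbar, and pushed it over about its own lower edge. The roller came out at about 0.35–0.4 rad, less than the 0.6 rad given, so I did not tip further. I then stood the boat up, regripped it, centred it in the slot, lifted it out level and set it back where it started.

**Last checks:**
- **Boat:** the bar is within about 1 mm of where it started, and its top is 173 mm above the table, so it is standing flat.
- **Roller:** it lies clear of the boat on the slab, seen in the scene camera.
- **Other things:** the disc, strip, brush, cup, bowl, jar, stick and look-alikes look unmoved; I compared these by eye only.
- **Robot:** it stood clear with the gripper open, and the forces I read stayed around 5 N or less.

**Uncertain or disagreeing:**
- The two fixed cameras disagreed by about 6 mm in x on the slot; I used the wrist camera's value of (0.557, 0.260), which lies between them.
- The final yaw of the bar read 12.2° against 11.7° at the start, which is about the measuring noise.
- Clearance between the rods and the slot edges came down to a few millimetres while the boat was tipped. The forces and the pictures I took showed no contact, but I have no direct measurement of it.

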